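Put the spice jar back on the board and screw the loose lids down

ROBOT

A 6-joint arm with a two-finger parallel gripper is mounted at the origin on a cart in front of the work surface, level with it; the furniture and walls round the work are solid. World frame = base frame: x ahead of the robot, y to its left, z up, the work surface at z = 0. Lengths are in m, angles in degrees, forces in N, time in s.
With the tool pointing down it reaches from about 0.35 to 0.875 m from the base axis. Payload 4.2 kg.
Tool frame: the origin (TCP) lies on the centre line of the jaws, within the pads' length; the fingertips stand r.tip_extent ahead of it and the grasp point (between the pads) lies 11 mm behind it (r.tip_extent is the distance from the TCP to the fingertips, in m); z points along the fingers, y is the line along which they close (so a half turn about z gives the same grasp; the last joint's range is limited). The gripper opens to 87 mm and grips with 3 to 60 N. Pads are 19 mm wide; open, the fingers measure 117 mm over their backs; the gripper's body (75 mm by 190 mm) begins 51 mm behind the grasp point.
Start: joints at [-61.902, 22.042, 0.453, 0, -68.411, -14.817], TCP at [0.144, -0.608, 0.231] pointing down, gripper open.
Joint ranges: [-179.83, 179.83], [-69.29, 118.12], [-61.27, 80.66], [-181.25, 117.63], [-171.15, -9.14], [-177.46, 177.46]. Speed limits (degrees/s): [159.86, 159.86, 180, 180, 180, 180].

INTERFACE

Orientations are given as a 3x3 rotation matrix whose columns are the frame's x, y, z axes.
In Python, from station import r gives the robot as it stands.
- The arm moves only by the shell command python3 -m jog 'ROWS'. ROWS is text: rows parted by semicolons, each of 5 numbers parted by spaces: the opening, from 0 (shut) to 1 (fully open), then the shift along the world's x, y, z in mm, then the turn about the world's z in degrees. In form: hand dx dy dz roll; .... A call has 1 to 5 rows; each row shifts and turns the commanded pose from where the row before left it; what a row does not reach is not made up. A row lasts 1/8 s, in which the tool goes at most 62.5 mm and 10.7 degrees, less where a joint would pass 70% of its speed; a pose out of reach is approached as far as the arm can. A call is refused whole if a number of a shift passes 62.5 or a number of a turn 10.7, either way. A call with a gripper value outside its range is refused whole. The fingers move at their own pace and stop on an object; the grip force is fixed at half the most. Time passes only in rows, so rows that do not move let the fingers close. It gives the time, the measured TCP pose, the force, the opening and the grip force at its end, in the units of the state.
- r.sense(): the state, without advancing time (a new reading comes with each control period).
- r.capture(name): name is "scene" or "top" or "wrist"; returns a dict with "pixels" (480x640x3 uint8, red, green, blue), "fovy" (degrees; the focal length in pixels is half the picture's height over the tangent of half this angle, whatever the lens; pixels are square), "cx", "cy" (the principal point, pixels), "k1" (the pictures are not rectified: a ray, as slopes to the right and down, at radius r is drawn at 1 + k1 r^2 times it, then the intrinsics apply), "origin" and "orientation" of the camera in the world; the wrist camera has in their place "T_tool_cam" (4x4, takes a point from camera to tool coordinates, whose origin is the TCP and whose axes are the flange's). Camera axes: x right, y down, z forward; pixel columns grow to the right and rows downward; lengths in m; the calibration is good to about 2 mm. A picture is of the moment at which its call begins: read the wrist's pose just before it. There is no depth.
- r.finish_job(): hands the job in; it is judged then, once.
The state is a dict: "time_s": time; "joints": joint angles; "joint_velocities": joint speeds; "effort": joint torques, N m; "tcp_pos": TCP position; "ee_rot": TCP orientation; "wrist_force": force on the tool from outside, world axes, zero at the start; "moment": the same for the moment, N m; "gripper_width": opening from 0.0 (shut) to 1.0 (fully open); "gripper_force": force on a finger pad.
Only numpy, scipy, OpenCV 4.12 (cv2) and the standard library are available. Lean on these libraries where they do the work, as an engineer would, in place of code of your own. Each camera call takes 0.05 s, during which the arm holds its last target. There are 200 camera calls.

TASK

One of the four square spice jars was left out on the worktop after cooking: set it back upright, fully down, in the empty rubber cup on the wooden board, where it cannot turn. Screw its lid and any other loose lid on the board fully tight (clockwise), so that all four jars stand down in their cups with tight lids. Do not tip a jar, and leave the other things on the worktop where they stand.

Things in the scene. Friction and masses are not known exactly. Their poses are not given: they have to be found in the camera images.
- cup_1: square black rubber cup, 64 mm outside, 55 mm inside, 20 mm tall, flared lip 65 mm wide; a jar in it cannot turn. Four alike, numbered in any order, stand in a row 78 mm apart along their y, fixed on a beech board (88 x 326 x 12 mm) on the worktop. Origin: centre of its underside, 12 mm above the worktop; inner floor 4 mm above it
- cup_2: square black rubber cup, 64 mm outside, 55 mm inside, 20 mm tall, flared lip 65 mm wide; a jar in it cannot turn. Four alike, numbered in any order, stand in a row 78 mm apart along their y, fixed on a beech board (88 x 326 x 12 mm) on the worktop. Origin: centre of its underside, 12 mm above the worktop; inner floor 4 mm above it
- cup_3: square black rubber cup, 64 mm outside, 55 mm inside, 20 mm tall, flared lip 65 mm wide; a jar in it cannot turn. Four alike, numbered in any order, stand in a row 78 mm apart along their y, fixed on a beech board (88 x 326 x 12 mm) on the worktop. Origin: centre of its underside, 12 mm above the worktop; inner floor 4 mm above it
- cup_4: square black rubber cup, 64 mm outside, 55 mm inside, 20 mm tall, flared lip 65 mm wide; a jar in it cannot turn. Four alike, numbered in any order, stand in a row 78 mm apart along their y, fixed on a beech board (88 x 326 x 12 mm) on the worktop. Origin: centre of its underside, 12 mm above the worktop; inner floor 4 mm above it
- red_jar: square clear-glass jar, brick red contents, 50 x 50 mm, upright sides to 48 mm, 80 mm tall with its lid tight, 0.3 kg; origin: centre of its underside; sides parallel to its x and y; white dot on the shoulder at its -x side. Round black lid 44 mm across, 24 mm high, on its axis, lower edge 56 mm above the origin when tight
- red_jar_lid (a joint): turn of that jar's captive screw lid, rad: 0 = tight (a stop), grows counter-clockwise from above, to 2.6, as it is unscrewed; rises 2.5 mm per rad, never comes off; 0.03 Nm to turn. When tight, the white bar on its top points to the white dot on the shoulder; a loose lid bares an orange band below its edge
- red_jar_top (a point): centre of the top face of that jar's lid; turns and rises with the lid; grip the lid's side 5 to 20 mm below this point
- yellow_jar: square clear-glass jar, mustard yellow contents, 50 x 50 mm, upright sides to 48 mm, 80 mm tall with its lid tight, 0.3 kg; origin: centre of its underside; sides parallel to its x and y; white dot on the shoulder at its -x side. Round black lid 44 mm across, 24 mm high, on its axis, lower edge 56 mm above the origin when tight
- yellow_jar_lid (a joint): turn of that jar's captive screw lid, rad: 0 = tight (a stop), grows counter-clockwise from above, to 2.6, as it is unscrewed; rises 2.5 mm per rad, never comes off; 0.03 Nm to turn. When tight, the white bar on its top points to the white dot on the shoulder; a loose lid bares an orange band below its edge
- yellow_jar_top (a point): centre of the top face of that jar's lid; turns and rises with the lid; grip the lid's side 5 to 20 mm below this point
- green_jar: square clear-glass jar, olive green contents, 50 x 50 mm, upright sides to 48 mm, 80 mm tall with its lid tight, 0.3 kg; origin: centre of its underside; sides parallel to its x and y; white dot on the shoulder at its -x side. Round black lid 44 mm across, 24 mm high, on its axis, lower edge 56 mm above the origin when tight
- green_jar_lid (a joint): turn of that jar's captive screw lid, rad: 0 = tight (a stop), grows counter-clockwise from above, to 2.6, as it is unscrewed; rises 2.5 mm per rad, never comes off; 0.03 Nm to turn. When tight, the white bar on its top points to the white dot on the shoulder; a loose lid bares an orange band below its edge
- green_jar_top (a point): centre of the top face of that jar's lid; turns and rises with the lid; grip the lid's side 5 to 20 mm below this point
- brown_jar: square clear-glass jar, dark brown contents, 50 x 50 mm, upright sides to 48 mm, 80 mm tall with its lid tight, 0.3 kg; origin: centre of its underside; sides parallel to its x and y; white dot on the shoulder at its -x side. Round black lid 44 mm across, 24 mm high, on its axis, lower edge 56 mm above the origin when tight
- brown_jar_lid (a joint): turn of that jar's captive screw lid, rad: 0 = tight (a stop), grows counter-clockwise from above, to 2.6, as it is unscrewed; rises 2.5 mm per rad, never comes off; 0.03 Nm to turn. When tight, the white bar on its top points to the white dot on the shoulder; a loose lid bares an orange band below its edge
- brown_jar_top (a point): centre of the top face of that jar's lid; turns and rises with the lid; grip the lid's side 5 to 20 mm below this point
- mill: turned dark-wood pepper mill, 58 mm across, 150 mm tall, bystander; origin under its foot
- sauce: red sauce bottle with a yellow cap, 41 mm across, 154 mm tall, bystander; origin under its foot
- mug: white mug with yellow stripes, 86 mm across, 120 mm with its handle, 101 mm tall, bystander; origin under its body
- oil: tall square glass oil bottle, 61 mm across, 268 mm tall, bystander; origin under its foot
- honey: low honey jar with a grey lid, 50 mm across, 70 mm tall, bystander; origin under its foot
- sugar: low glass jar with a wooden lid, 59 mm across, 78 mm tall, bystander; origin under its foot
- beans: glass jar with a wooden lid, 63 mm across, 138 mm tall, bystander; origin under its foot
- salt: glass salt shaker with a grey top, 44 mm across, 90 mm tall, bystander; origin under its foot

How it is judged:
By the outcome, as a careful person would: the job done as asked, in the order asked, and still so for the second after the job is handed in, with the robot touching nothing.
It also fails if it takes over 61 s, if anything falls off the work surface, if the arm or the gripper's body presses on something with over 40 N, if the wrist force passes 120 N, or if a joint passes its speed limit or range.

## Working session

There is one attempt and no reset: what is moved stays moved. The work goes in short steps, Python scripts to look and compute and a shell command to move; the robot and the scene stay as the last step left them, time stands still between calls to the robot, and variables do not carry over. Pictures are saved under pics/ and viewed, at most 10 in all, crops included, and the job is handed in when it is done.

```bash
mkdir -p pics; ls
python3 - <<'E'
from station import r
import cv2,pickle
d={n:r.capture(n) for n in("scene","top")}
pickle.dump(d,open("c0.pkl","wb"))
for n in d:
    cv2.imwrite(f"pics/{n}0.png",d[n]["pixels"][:,:,::-1]); print(n,{k:v for k,v in d[n].items() if k!="pixels"})
s=r.sense();print(s["time_s"],s["ee_rot"],r.tip_extent)
E
```

```text
pics
scene {'fovy': 52.11172718008536, 'cx': 326.7909717529292, 'cy': 246.33043582076658, 'k1': -0.02655015898088054, 'origin': array([0.22831975, 0.79531793, 0.98435776]), 'orientation': array([[-0.89237189, -0.33682554,  0.30036806],
       [-0.4509467 ,  0.63913336, -0.62302136],
       [ 0.01787426, -0.69141673, -0.72223501]])}
top {'fovy': 56.768510884901914, 'cx': 325.70307145136627, 'cy': 229.91318266854955, 'k1': -0.09402028138507519, 'origin': array([ 0.49704121, -0.0029163 ,  1.14410816]), 'orientation': array([[ 0.01820526, -0.99558832,  0.09204595],
       [-0.99972439, -0.01676115,  0.01643783],
       [-0.01482251, -0.09231983, -0.99561907]])}
0.1 [[-9.73292192e-01 -2.29569220e-01 -5.31730513e-04]
 [-2.29569823e-01  9.73290297e-01  1.92187636e-03]
 [ 7.63244917e-05  1.99261654e-03 -9.99998012e-01]] 0.008
```

View pics/top0.png

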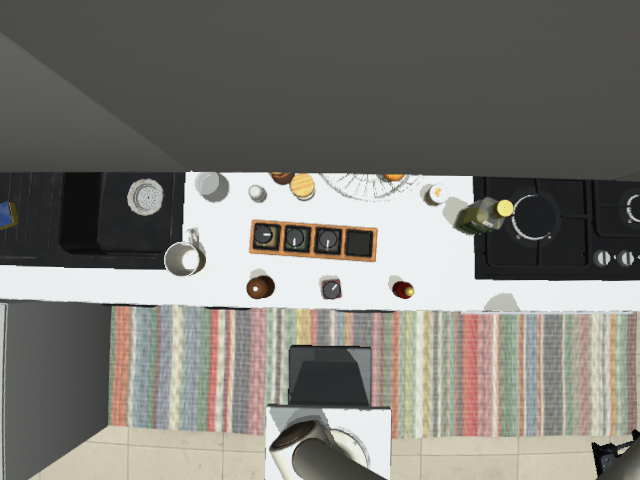

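View pics/scene0.png

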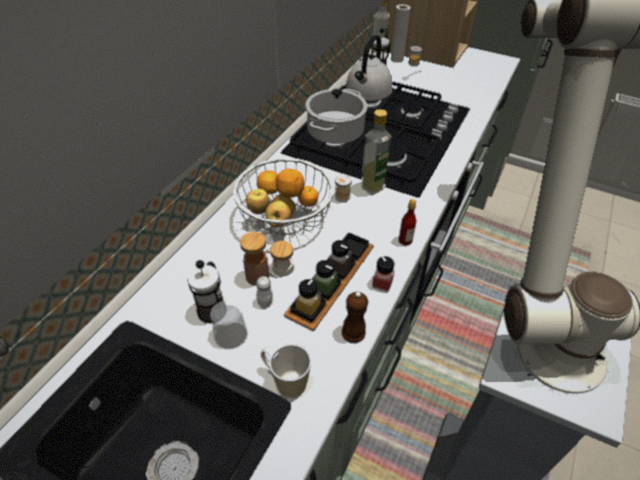

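The top view shows the board at about (250–377, 220–260), with three jars at (265,236), (297,238) and (328,240) and the empty cup at (359,243). The red jar stands at (331,289), between the mill (259,287) and the sauce (403,289). Next I'll enlarge the jars.

```bash
cat > h.py <<'E'
import numpy as np,cv2,pickle
def K(c):
    f=240/np.tan(np.radians(c["fovy"])/2); return np.array([[f,0,c["cx"]],[0,f,c["cy"]],[0,0,1.]])
def dist(c): return np.array([c["k1"],0,0,0,0.])
def ray(c,px):
    u=cv2.undistortPoints(np.array(px,float).reshape(-1,1,2),K(c),dist(c)).reshape(-1,2)
    return np.c_[u,np.ones(len(u))]@c["orientation"].T
def plane(c,px,z):
    d=ray(c,px); o=c["origin"]; return o+d*((z-o[2])/d[:,2])[:,None]
def proj(c,P):
    R=c["orientation"].T; return cv2.projectPoints(np.array(P,float).reshape(-1,3),cv2.Rodrigues(R)[0],-R@c["origin"],K(c),dist(c))[0].reshape(-1,2)
def wrist(r,name=None):
    s=r.sense(); c=r.capture("wrist"); T=np.eye(4);T[:3,:3]=s["ee_rot"];T[:3,3]=s["tcp_pos"]
    W=T@c["T_tool_cam"]; c["origin"]=W[:3,3];c["orientation"]=W[:3,:3]
    if name: cv2.imwrite(name,c["pixels"][:,:,::-1]); pickle.dump(c,open(name+".pkl","wb"))
    return c
E
python3 - <<'E'
import pickle,cv2,numpy as np
from h import *
d=pickle.load(open("c0.pkl","rb"))
t=d["top"];s=d["scene"]
a=cv2.resize(t["pixels"][212:304,246:384],None,fx=5.7,fy=3.2*1.78,interpolation=3)[:,:,::-1]
b=cv2.resize(s["pixels"][225:330,280:405],None,fx=5,fy=5,interpolation=3)[:,:,::-1]
cv2.imwrite("pics/topz.png",a);cv2.imwrite("pics/scenez.png",b)
print(a.shape)
print(plane(t,[(265,236),(297,238),(328,240)],.096).round(3));print(plane(t,[(359,243)],.03),plane(t,[(331,289)],.08),plane(t,[(259,287)],.15),plane(t,[(406,290)],.154))
print(plane(t,[(250,221),(377,228),(376,261),(250,254)],.012))
E
```

```text
(524, 787, 3)
[[0.577 0.158 0.096]
 [0.574 0.082 0.096]
 [0.57  0.009 0.096]]
[[ 0.56844959 -0.06873721  0.03      ]] [[ 0.45439372 -0.00052876  0.08      ]] [[0.45834323 0.16021713 0.15      ]] [[ 0.45787586 -0.16693111  0.154     ]]
[[ 0.62149769  0.21139701  0.012     ]
 [ 0.60883419 -0.11544745  0.012     ]
 [ 0.52446304 -0.11359881  0.012     ]
 [ 0.53648976  0.20855023  0.012     ]]
```

View pics/topz.png

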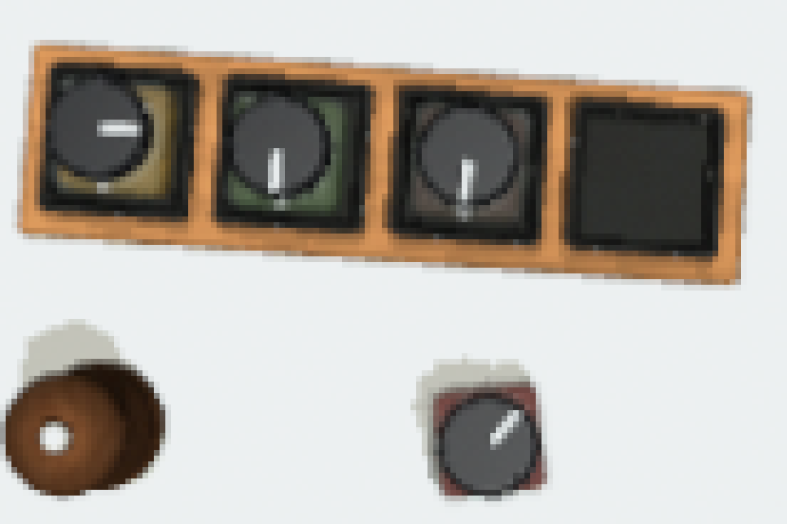

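View pics/scenez.png

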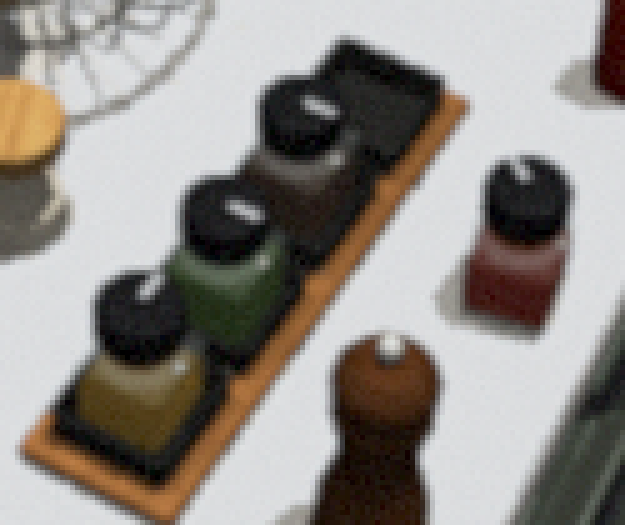

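```bash
python3 -m jog '1 26 54 8 7;1 26 54 8 7;1 26 54 8 7;1 26 54 8 7;1 26 54 8 7'; python3 -m jog '1 26 54 8 7;1 26 54 8 7;1 26 54 8 7;1 26 54 8 7;1 26 54 0 7';python3 -m jog '1 20 60 0 6.7; 1 0 0 0 0; 1 0 0 0 0'
python3 - <<'E'
from station import r
from h import *
c=wrist(r,"pics/w1.png");s=r.sense();print(s["joints"],c["T_tool_cam"].round(3),c["fovy"],s["ee_rot"].round(3),c["origin"])
E
```

```text
time_s: 0.72
tcp_pos: [0.2739, -0.3364, 0.2705]
ee_rot: [[-0.663, -0.749, -0.0], [-0.749, 0.663, 0.0], [-0.0, 0.0, -1.0]]
wrist_force: [2.3, 0.5, 0.2]
gripper_width: 0.998
gripper_force: 0.0
time_s: 1.35
tcp_pos: [0.4041, -0.0663, 0.3033]
ee_rot: [[-0.112, -0.994, 0.002], [-0.994, 0.112, 0.0], [-0.001, -0.002, -1.0]]
wrist_force: [0.8, -0.7, 0.0]
gripper_width: 0.998
gripper_force: 0.0
time_s: 1.72
tcp_pos: [0.4229, -0.0089, 0.3021]
ee_rot: [[0.0, -1.0, -0.001], [-1.0, -0.0, -0.0], [0.0, 0.001, -1.0]]
wrist_force: [0.2, -0.1, 0.1]
gripper_width: 1.0
gripper_force: 0.0
[ 2.08976925e+01 -1.12322439e+00 -1.83146534e+01 -4.86814160e-03
 -7.28639137e+01 -2.09731915e+01] [[ 0.    -0.963 -0.269  0.073]
 [ 1.    -0.     0.002  0.001]
 [-0.002 -0.269  0.963 -0.155]
 [ 0.     0.     0.     1.   ]] 60.49908142794893 [[-0.001 -1.    -0.001]
 [-1.     0.001 -0.   ]
 [ 0.     0.001 -1.   ]] [ 0.42246259 -0.08188135  0.45678915]
```

View pics/w1.png

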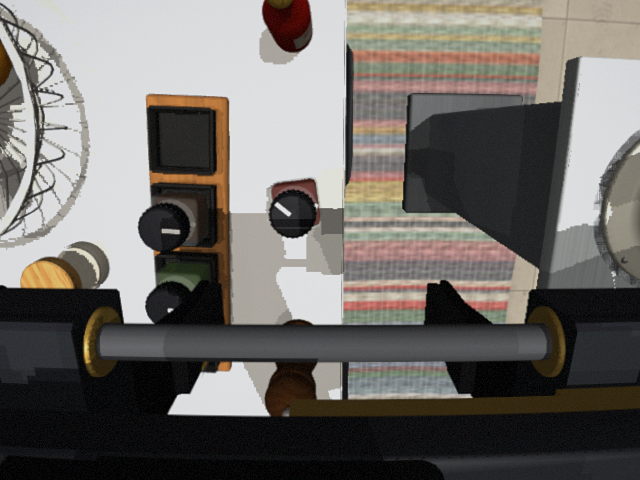

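The wrist view shows the empty cup at (186,140), the brown lid at (164,228) and the red jar's lid at (293,213). I'll zoom in.

Run:
```python
from h import *
c=pickle.load(open("pics/w1.png.pkl","rb"))
p=c["pixels"]
cv2.imwrite("pics/w1z.png",cv2.resize(p[90:245,135:335],None,fx=3.8,fy=3.8,interpolation=3)[:,:,::-1])
```

```text
(no output)
```

View pics/w1z.png

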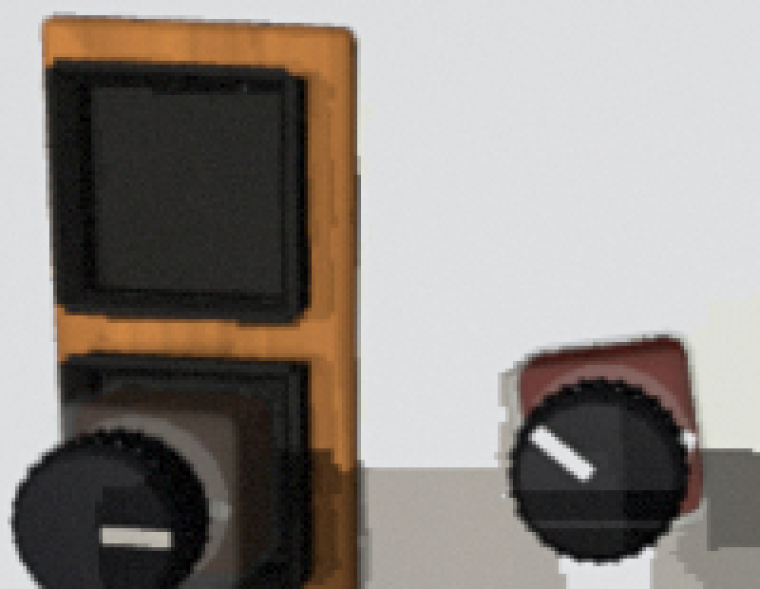

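Run:
```python
from h import *
d=pickle.load(open("c0.pkl","rb"));d["w"]=pickle.load(open("pics/w1.png.pkl","rb"));o=lambda x,y:(135+x/3.8,90+y/3.8)
def rect(c,m,z):
    cn=max(cv2.findContours(m,0,1)[0],key=cv2.contourArea);P=plane(c,cn[:,0],z)[:,:2]
    b=cv2.minAreaRect((P*1000).astype(np.float32));return b
t=d["top"];h=cv2.cvtColor(t["pixels"],cv2.COLOR_RGB2HSV)
# board: not-white region inside window
m=np.zeros((480,640),np.uint8);m[214:268,240:390]=(h[214:268,240:390,2]<215)|(h[214:268,240:390,1]>80)
print("board top",rect(t,m,.014))
w=d["w"]
for n,c,px in(("w",w,[o(600,470)]),("t",t,[(246+490/5.7,212+443/5.7)])):
    print("redlid",n,plane(c,px,.074))
P=plane(w,[o(525,355),o(685,337),o(701,512)],.048);print("red body .048",P)
e=P[1]-P[0];print(np.degrees(np.arctan2(e[1],e[0])));
for z in(0,.048):
    P=plane(w,[o(690,350),o(701,512)],z);e=P[1]-P[0];print("side",np.degrees(np.arctan2(e[1],e[0])))
# empty cup: outer lip corners & floor corners in wrist
P=plane(w,[o(50,65),o(308,75),o(303,324),o(60,312)],.032);print("lip",P[:,:2],P.mean(0))
P=plane(w,[o(92,84),o(282,88),o(285,298),o(97,288)],.016);print("floor",P[:,:2],P.mean(0))
P=plane(t,[(246+x/5.7,212+y/5.7) for x,y in[(572,97),(722,106),(716,257),(566,248)]],.032);print("lip top",P[:,:2],P.mean(0))
P=plane(w,[o(45,18),o(357,28),o(60,380),o(357,560)],.012);print("board w",P[:,:2])
```

```text
board top ((574.49169921875, 48.57377624511719), (326.00799560546875, 90.45649719238281), 86.90570831298828)
redlid w [[ 0.45054332 -0.00149182  0.074     ]]
redlid t [[ 0.4524824  -0.00285429  0.074     ]]
red body .048 [[ 0.47151994 -0.02677701  0.048     ]
 [ 0.42960951 -0.03142226  0.048     ]
 [ 0.42554536  0.01549253  0.048     ]]
-173.67528022728106
side 93.64671262482801
side 93.64671262482803
lip [[ 0.59676502 -0.10192277]
 [ 0.52825285 -0.09837878]
 [ 0.53363444 -0.03328487]
 [ 0.60048863 -0.03705908]] [ 0.56478523 -0.06766138  0.032     ]
floor [[ 0.59206583 -0.09745239]
 [ 0.53957416 -0.09566096]
 [ 0.54244517 -0.03876604]
 [ 0.59584007 -0.04200166]] [ 0.56748131 -0.06847026  0.016     ]
lip top [[ 0.6029916  -0.03642292]
 [ 0.60011932 -0.10261108]
 [ 0.53356668 -0.10058148]
 [ 0.53640111 -0.03473341]] [ 0.56826968 -0.06858722  0.032     ]
board w [[ 0.60520291 -0.11532787]
 [ 0.51908904 -0.11138201]
 [ 0.61092837 -0.01540521]
 [ 0.52752232  0.03853478]]
```

```bash
python3 -m jog '1 15 3 -55 5;1 14 3 -55 0;1 0 0 -50 0;1 0 0 0 0;1 0 0 0 0'
python3 - <<'E'
from h import *
from station import r
s=pickle.load(open("c0.pkl","rb"))["scene"]
print(plane(s,[(280+527/5,225+200/5)],.074)); print(plane(s,[(280+x/5,225+y/5) for x,y in((465,310),(541,328))],0))
P=plane(s,[(280+x/5,225+y/5) for x,y in((345,38),(443,80),(385,170),(300,120))],.032);print(P)
print(r.sense()["tcp_pos"],r.sense()["joints"][5])
E
```

```text
time_s: 2.4
tcp_pos: [0.4537, -0.0036, 0.1445]
ee_rot: [[0.086, -0.996, 0.003], [-0.996, -0.086, 0.0], [0.0, -0.003, -1.0]]
wrist_force: [0.3, -0.4, 0.6]
gripper_width: 1.0
gripper_force: 0.0
[[ 0.44902393 -0.0005872   0.074     ]]
[[ 4.66741744e-01  2.02027126e-02 -1.11022302e-16]
 [ 4.27431949e-01  1.30169485e-02 -1.11022302e-16]]
[[ 0.59376945 -0.10172465  0.032     ]
 [ 0.53277869 -0.09718792  0.032     ]
 [ 0.53342546 -0.02210297  0.032     ]
 [ 0.58867517 -0.03386741  0.032     ]]
[ 0.45366934 -0.00362084  0.14449015] -15.328836443136185
```

```bash
python3 -m jog '1 -2 1.5 -50 0;1 0 0 -45 0;1 0 0 -18.5 0;1 0 0 0 0'; python3 -m jog '0.4 0 0 0 0;0.4 0 0 0 0;0.4 0 0 0 0;0.4 0 0 0 0; 0.4 0 0 0 0'
```

```text
time_s: 2.9
tcp_pos: [0.4516, -0.0014, 0.0301]
ee_rot: [[0.087, -0.996, 0.002], [-0.996, -0.087, 0.0], [-0.0, -0.002, -1.0]]
wrist_force: [-0.8, -0.1, 0.6]
gripper_width: 1.001
gripper_force: 0.0
time_s: 3.52
tcp_pos: [0.4513, -0.0012, 0.0295]
ee_rot: [[0.087, -0.996, 0.002], [-0.996, -0.087, 0.0], [-0.0, -0.002, -1.0]]
wrist_force: [0.7, 0.3, 1.5]
gripper_width: 0.576
gripper_force: 29.7
```

```bash
python3 -m jog '0.4 0 0 40 0;0.4 0 -15 40 -2;0.4 0 -25 0 -2;0.4 10 -25 0 -2; 0.4 30 -2 0 -1.7'; python3 -m jog '0.4 40 0 0 0; 0.4 36 0 0 0;0.4 0 0 0 0;0.4 0 0 0 0'
python3 - <<'E'
from station import r
from h import *
w=wrist(r,"pics/w2.png");t=r.capture("top");s=r.capture("scene");pickle.dump((w,t,s),open("c2.pkl","wb"))
a=cv2.resize(t["pixels"][205:285,300:400],(480,384),interpolation=3);b=cv2.resize(s["pixels"][200:290,310:410],(320,288),interpolation=3)
c=w["pixels"][100:400,150:550]
I=np.zeros((600,800,3),np.uint8);I[:300,:400]=c;I[:300,400:775]=cv2.resize(a,(375,300));I[305:593,:320]=b
cv2.imwrite("pics/m2.png",I[:,:,::-1]);print(proj(t,[.568,-.0685,.032]),proj(w,[.568,-.0685,.032]))
E
```

```text
time_s: 4.15
tcp_pos: [0.4879, -0.0698, 0.1081]
ee_rot: [[-0.051, -0.999, -0.004], [-0.999, 0.051, 0.0], [-0.0, 0.005, -1.0]]
wrist_force: [0.6, 1.2, -3.8]
gripper_width: 0.578
gripper_force: 29.7
time_s: 4.65
tcp_pos: [0.5645, -0.0685, 0.1075]
ee_rot: [[-0.048, -0.999, -0.004], [-0.999, 0.048, 0.0], [0.0, 0.004, -1.0]]
wrist_force: [-0.7, -0.8, -3.2]
gripper_width: 0.574
gripper_force: 29.7
[[358.9510113  243.12717915]] [[315.32782553 255.07933184]]
```

View pics/m2.png

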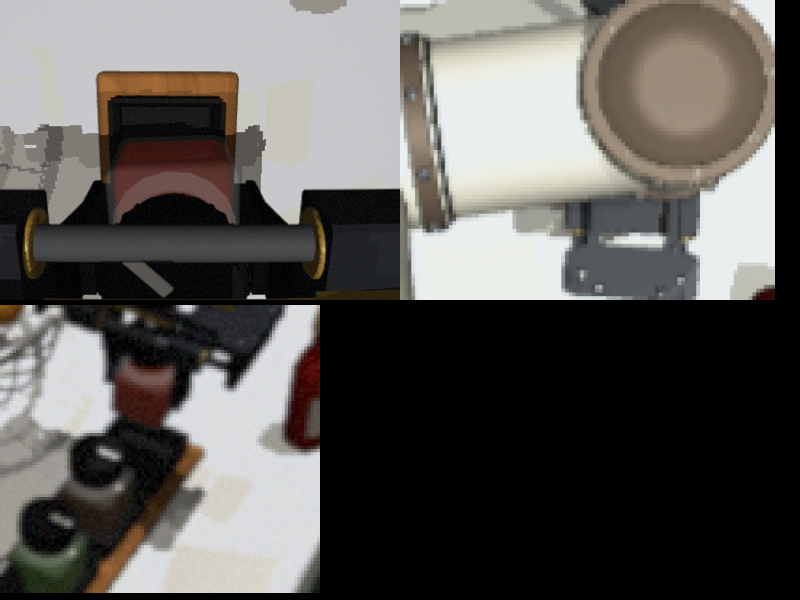

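Run:
```python
from h import *
w=pickle.load(open("c2.pkl","rb"))[0]
c=cv2.convertScaleAbs(cv2.resize(w["pixels"][160:280,230:410],None,fx=4.4,fy=4.4,interpolation=3),alpha=1.6,beta=20)
cv2.imwrite("pics/w2z.png",c[:,:,::-1])
```

```text
(no output)
```

View pics/w2z.png

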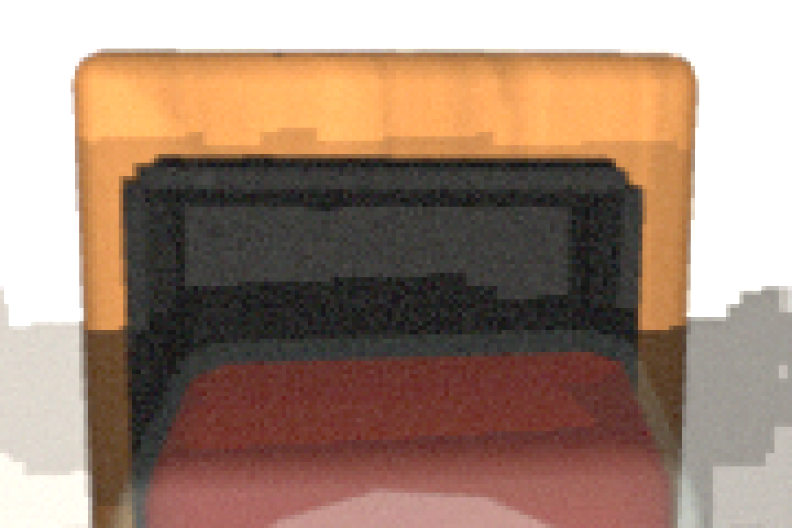

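Run:
```python
from h import *
w=pickle.load(open("c2.pkl","rb"))[0];o=lambda L:[(230+x/4.4,160+y/4.4) for x,y in L]
f=lambda n,L,z:print(n,(plane(w,o(L),z)[:,:2]*1000).round(1).tolist())
f("base edge",[(185,348),(628,333)],.078)
f("lip outer",[(140,163),(630,163)],.032)
f("lip sides",[(124,200),(640,200)],.032)
f("floor",[(183,205),(570,205)],.016)
f("board",[(78,53),(694,55)],.012);f("board sides",[(76,100),(696,100)],.012)
```

```text
base edge [[586.3, -91.8], [539.5, -91.2]]
lip outer [[596.4, -104.3], [533.5, -101.2]]
lip sides [[598.8, -99.6], [532.3, -96.3]]
floor [[593.4, -95.6], [540.0, -93.0]]
board [[606.7, -116.8], [522.0, -112.3]]
board sides [[607.5, -110.3], [521.8, -106.1]]
```

```bash
python3 -m jog '0.4 3 -2.5 0 -2;0.4 0 0 -30 0;0.4 0 0 -10 0;0.4 0 0 0 0'; python3 -m jog '0.4 0 0 -4 0;0.4 0 0 -4 0;0.4 0 0 -3 0;0.4 0 0 0 0'
```

```text
time_s: 5.3
tcp_pos: [0.5689, -0.0712, 0.0686]
ee_rot: [[-0.083, -0.997, -0.002], [-0.997, 0.083, -0.0], [0.001, 0.002, -1.0]]
wrist_force: [1.3, -0.8, -3.8]
gripper_width: 0.578
gripper_force: 29.7
time_s: 5.8
tcp_pos: [0.5692, -0.071, 0.0579]
ee_rot: [[-0.082, -0.997, -0.0], [-0.997, 0.082, -0.0], [0.0, 0.0, -1.0]]
wrist_force: [0.0, 0.9, -2.6]
gripper_width: 0.577
gripper_force: 29.7
```

```bash
python3 -m jog '0.4 -1 0 -4 0;0.4 0 0 -4 0;0.4 0 0 -3 0;0.4 0 0 0 0'; python3 -m jog '0.4 0 0 -2 0;0.4 0 0 0 0'
```

```text
time_s: 6.3
tcp_pos: [0.5683, -0.0708, 0.0466]
ee_rot: [[-0.082, -0.997, -0.0], [-0.997, 0.082, 0.0], [-0.0, 0.0, -1.0]]
wrist_force: [0.2, 1.2, -4.9]
gripper_width: 0.579
gripper_force: 29.7
time_s: 6.55
tcp_pos: [0.5685, -0.0708, 0.0455]
ee_rot: [[-0.082, -0.997, 0.0], [-0.997, 0.082, 0.0], [-0.0, -0.0, -1.0]]
wrist_force: [-0.8, 3.2, 1.2]
gripper_width: 0.576
gripper_force: 29.7
```

```bash
python3 -m jog '1 0 0 0 0;1 0 0 0 0;1 0 0 0 0;1 0 0 0 0;1 0 1.5 20 0'; python3 -m jog '1 0 0 19.5 0;1 0 0 0 0'; python3 -m jog '0.4 0 0 0 0;0.4 0 0 0 0;0.4 0 0 0 0;0.4 0 0 0 0;0.4 0 0 0 0'; python3 -c "
from station import r
print(r.sense()['joints'][5],r.sense()['moment'])"
```

```text
time_s: 7.18
tcp_pos: [0.567, -0.0697, 0.0638]
ee_rot: [[-0.083, -0.997, -0.004], [-0.997, 0.083, -0.0], [0.001, 0.004, -1.0]]
wrist_force: [-0.0, -0.2, 0.3]
gripper_width: 0.979
gripper_force: 0.0
time_s: 7.42
tcp_pos: [0.5695, -0.0694, 0.086]
ee_rot: [[-0.082, -0.997, 0.004], [-0.997, 0.082, 0.0], [-0.001, -0.004, -1.0]]
wrist_force: [0.4, 0.3, -0.9]
gripper_width: 0.997
gripper_force: 0.0
time_s: 8.05
tcp_pos: [0.5683, -0.0695, 0.0844]
ee_rot: [[-0.082, -0.997, -0.0], [-0.997, 0.082, -0.0], [0.0, 0.0, -1.0]]
wrist_force: [-0.2, -0.0, -0.7]
gripper_width: 0.52
gripper_force: 0.0
-13.958909392603534 [0.00957716 0.10321823 0.01813686]
```

```bash
python3 -m jog '0.4 0 0 0 0;0.4 0 0 0 0'; python3 -m jog '0.4 0 0 0 -8;0.4 0 0 -0.4 -10;0.4 0 0 -0.4 -10;0.4 0 0 -0.4 -10;0.4 0 0 -0.5 -10'; python3 -m jog '0.4 0 0 -0.4 -10;0.4 0 0 -0.4 -10;0.4 0 0 -0.4 -10;0.4 0 0 -0.4 -10;0.4 0 0 -0.4 -10'; python3 -c "
from station import r
print(r.sense()['joints'][5],r.sense()['moment'])"
```

```text
time_s: 8.3
tcp_pos: [0.5685, -0.0694, 0.0845]
ee_rot: [[-0.082, -0.997, 0.0], [-0.997, 0.082, 0.0], [-0.0, -0.0, -1.0]]
wrist_force: [0.7, -0.3, -0.6]
gripper_width: 0.497
gripper_force: 30.0
time_s: 8.93
tcp_pos: [0.5685, -0.0695, 0.0826]
ee_rot: [[-0.799, -0.601, 0.0], [-0.601, 0.799, -0.0], [-0.0, -0.0, -1.0]]
wrist_force: [1.1, -0.1, -1.0]
gripper_width: 0.495
gripper_force: 30.0
time_s: 9.55
tcp_pos: [0.5685, -0.0698, 0.0806]
ee_rot: [[-0.974, 0.226, 0.0], [0.226, 0.974, -0.0], [-0.0, -0.0, -1.0]]
wrist_force: [1.5, -1.1, -1.5]
gripper_width: 0.497
gripper_force: 30.0
-112.27991425917627 [-0.52171604 -0.39564639  0.00585454]
```

```bash
python3 -m jog '0.4 0 0 -0.4 -10;0.4 0 0 -0.4 -10;0.4 0 0 -0.4 -10;0.4 0 0 -0.4 -6;0.4 0 0 0 0'; python3 -c "
from station import r
print(r.sense()['joints'][5],r.sense()['moment'],r.sense()['effort'])"; python3 -m jog '0.4 0 0 -0.2 -6;0.4 0 0 0 -6;0.4 0 0 0 0'; python3 -c "
from station import r
print(r.sense()['joints'][5],r.sense()['moment'],r.sense()['effort'])"
```

```text
time_s: 10.18
tcp_pos: [0.5681, -0.0696, 0.0789]
ee_rot: [[-0.661, 0.751, -0.001], [0.751, 0.661, -0.0], [0.0, -0.001, -1.0]]
wrist_force: [1.0, -0.0, -2.1]
gripper_width: 0.498
gripper_force: 30.0
-147.88345418239058 [-0.29710125 -0.15977175 -0.01635857] [  0.29929482 -39.26728964  14.98344004   3.28075871  -0.21254831
  -0.17593129]
time_s: 10.55
tcp_pos: [0.5689, -0.0702, 0.0794]
ee_rot: [[-0.493, 0.87, 0.001], [0.87, 0.493, -0.002], [-0.002, 0.0, -1.0]]
wrist_force: [1.8, -5.0, -1.6]
gripper_width: 0.495
gripper_force: 30.0
-159.72397075785145 [-1.69946293 -0.51247161  0.564806  ] [  2.21010335 -38.50869298  14.31953609   1.60543073  -0.31767757
  -0.73715586]
```

```bash
python3 -m jog '0.75 0 0 0 2;0.75 0 0 0 0;0.75 0 0 0 0;0.75 0 0 30 0;0.75 0 0 50 0'; python3 -m jog '0.7 5 40 40 0;0.7 5 45 20 0;0.7 5 45 0 0;0.7 0 35 0 0;0.7 0 0 0 0'
python3 - <<'E'
from station import r
from h import *
s=r.sense();print(s["joints"],s["wrist_force"])
w=wrist(r,"pics/w3.png");t=r.capture("top");S=r.capture("scene");pickle.dump((w,t,S),open("c3.pkl","wb"))
I=np.zeros((600,800,3),np.uint8);I[:480,:500]=w["pixels"][:,70:570]
I[:330,500:]=cv2.resize(S["pixels"][225:335,285:385],(300,330),interpolation=3)
I[335:595,500:]=cv2.resize(t["pixels"][205:270,325:400],(300,260),interpolation=3)
cv2.imwrite("pics/m3.png",I[:,:,::-1]);print(proj(w,[.579,.162,.1]),plane(pickle.load(open("c0.pkl","rb"))["top"],[(246+98/5.7,212+130/5.7)],.09))
E
```

```text
time_s: 11.18
tcp_pos: [0.567, -0.0693, 0.1581]
ee_rot: [[-0.519, 0.855, -0.005], [0.855, 0.519, -0.0], [0.003, -0.005, -1.0]]
wrist_force: [0.5, -0.4, -0.6]
gripper_width: 0.749
gripper_force: 0.0
time_s: 11.8
tcp_pos: [0.5831, 0.0979, 0.2189]
ee_rot: [[-0.522, 0.853, -0.0], [0.853, 0.522, 0.0], [0.001, 0.0, -1.0]]
wrist_force: [-0.5, -0.4, 0.3]
gripper_width: 0.703
gripper_force: 0.0
[ 2.51904190e+01  1.92511971e+01 -5.48144220e+00 -3.31474616e-02
 -6.52676359e+01 -1.73690501e+02] [-0.46999417 -0.36403155  0.34714866]
[[370.4745019  154.44909811]] [[0.58023041 0.16371496 0.09      ]]
```

View pics/m3.png

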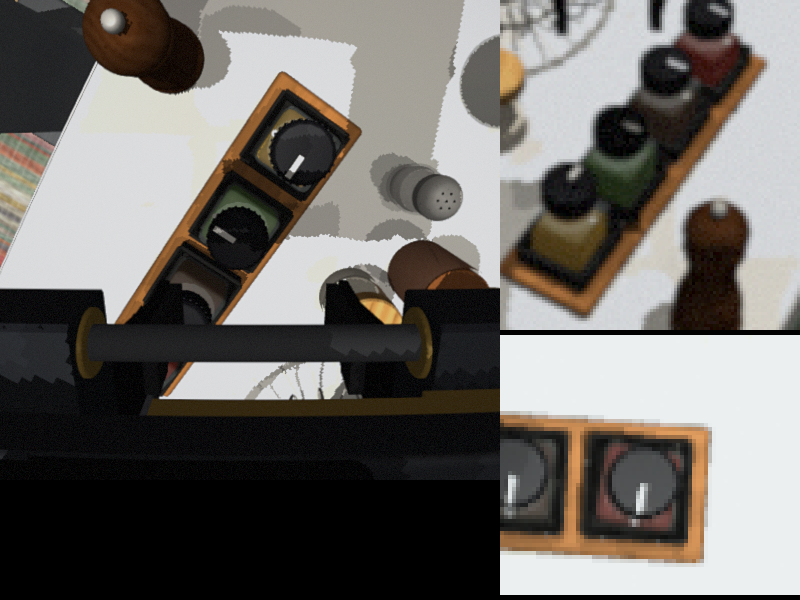

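The red jar is seated and its bar now points at the dot. The yellow lid, at (303,150), is still open about 90°, with the green lid at (238,237). Next I'll measure the bar angles.

Run:
```python
from h import *
w,t,S=pickle.load(open("c3.pkl","rb"));t0=pickle.load(open("c0.pkl","rb"))["top"]
yaw=np.radians(-2.6);B=np.array([.568,-.0687]);ax=np.array([-np.sin(yaw),np.cos(yaw)])
for cn,c in(("w",w),("t0",t0),("t",t)):
  g=c["pixels"].min(2)
  for i,n in enumerate(("red","brown","green","yellow")):
    C=B+ax*.078*i; z=.1 if n=="yellow" else .096
    p=proj(c,[*C,z])[0]; yy,xx=np.mgrid[:480,:640]; P=plane(c,np.c_[xx.ravel(),yy.ravel()],z)[:,:2] if i==0 else P0
    P0=P if i==0 else P0
    r_=np.linalg.norm(P-C,axis=1)<.019; m=r_&(g.ravel()>130)
    if m.sum()<4: print(cn,n,"none",p);continue
    Q=P[m];wt=g.ravel()[m].astype(float);mu=np.average(Q,axis=0,weights=wt);
    u=np.linalg.svd(Q-mu)[2][0]; u*=np.sign(u@(mu-C)); a=np.degrees(np.arctan2(u[1],u[0]))
    print(cn,n,m.sum(),p.round(0),"mean",((mu-C)*1000).round(1),"lid angle",round((a-(180-2.6)+180)%360-180,1))
```

```text
w red none [199.44700598 398.79678797]
w brown none [249.35610185 326.53419566]
w green 18 [307. 244.] mean [-16.2   1.4] lid angle 22.2
w yellow 117 [373. 150.] mean [ 1.9 -9.4] lid angle 89.9
t0 red none [360.65270256 241.43063069]
t0 brown 13 [328. 239.] mean [-8.   0.6] lid angle 1.5
t0 green 20 [295. 237.] mean [-10.1   2.2] lid angle -0.7
t0 yellow 18 [262. 235.] mean [ 3.  -9.5] lid angle 89.9
t red 17 [361. 241.] mean [-9.1  1.9] lid angle -9.3
t brown 13 [328. 239.] mean [-8.   0.6] lid angle 1.5
t green none [294.87046967 237.32257435]
t yellow 8 [262. 235.] mean [-4.  10.6] lid angle -46.5
```

```bash
python3 -m jog '0.7 0 15 0 10.5;0.7 0 15 0 10.5;0.7 -1 15 0 10.5;0.7 -1 15 0 10.5;0.7 -1 6.5 0 10.5'; python3 -m jog '0.7 0 0 -20 10.5;0.7 0 0 -20 10.5;0.7 0 0 -20 10.5;0.7 0 0 0 0;0.7 0 0 0 0'
```

```text
time_s: 12.58
tcp_pos: [0.5804, 0.1614, 0.219]
ee_rot: [[-0.995, 0.104, -0.0], [0.104, 0.995, -0.0], [0.0, -0.0, -1.0]]
wrist_force: [0.1, 0.1, -0.1]
gripper_width: 0.702
gripper_force: 0.0
time_s: 13.2
tcp_pos: [0.581, 0.1615, 0.1599]
ee_rot: [[-0.906, -0.424, 0.001], [-0.424, 0.906, 0.0], [-0.001, -0.0, -1.0]]
wrist_force: [-0.6, 0.4, 0.1]
gripper_width: 0.703
gripper_force: 0.0
```

```bash
python3 -m jog '0.7 -1 3 -30 0;0.7 0 0 -30 0;0.7 0 0 -18 0;0.7 0 0 0 0;0.4 0 0 0 0'; python3 -m jog '0.4 0 0 0 0;0.4 0 0 0 0;0.4 0 0 0 0;0.4 0 0 0 0'
```

```text
time_s: 13.82
tcp_pos: [0.5804, 0.1654, 0.0826]
ee_rot: [[-0.904, -0.427, 0.003], [-0.427, 0.904, 0.001], [-0.003, -0.0, -1.0]]
wrist_force: [1.0, 0.4, 1.6]
gripper_width: 0.646
gripper_force: 0.0
time_s: 14.32
tcp_pos: [0.5806, 0.1649, 0.0825]
ee_rot: [[-0.904, -0.427, 0.003], [-0.427, 0.904, 0.0], [-0.003, -0.001, -1.0]]
wrist_force: [1.9, -3.8, 5.1]
gripper_width: 0.499
gripper_force: 29.9
```

```bash
python3 -m jog '0.4 0 0 0 -8;0.4 0 0 -0.4 -10;0.4 0 0 -0.4 -10;0.4 0 0 -0.5 -10;0.4 0 0 -0.5 -10'; python3 -m jog '0.4 0 0 -0.4 -7;0.4 0 0 0 0;0.7 0 0 0 0;0.7 0 0 0 0;0.7 0 0 0 0'; python3 -m jog '0.7 0 0 0 10;0.7 0 0 0 10;0.7 0 0 0 10;0.7 0 0 0 10;0.7 0 0 0 10'; python3 -m jog '0.7 0 0 0 5;0.4 0 0 0 0;0.4 0 0 0 0;0.4 0 0 0 0;0.4 0 0 0 0';python3 -c "
from station import r
print(r.sense()['joints'][5],r.sense()['moment'])"
```

```text
time_s: 14.95
tcp_pos: [0.5806, 0.1649, 0.0804]
ee_rot: [[-0.92, 0.391, 0.003], [0.391, 0.92, 0.0], [-0.002, 0.001, -1.0]]
wrist_force: [2.2, -3.6, 4.4]
gripper_width: 0.498
gripper_force: 29.9
time_s: 15.58
tcp_pos: [0.5788, 0.1652, 0.0782]
ee_rot: [[-0.868, 0.496, -0.001], [0.496, 0.868, -0.0], [0.001, -0.001, -1.0]]
wrist_force: [-0.4, 0.7, 0.1]
gripper_width: 0.683
gripper_force: 0.0
time_s: 16.2
tcp_pos: [0.579, 0.1652, 0.0784]
ee_rot: [[-0.936, -0.352, -0.001], [-0.352, 0.936, -0.0], [0.001, 0.0, -1.0]]
wrist_force: [0.5, 0.6, -1.0]
gripper_width: 0.698
gripper_force: 0.0
time_s: 16.82
tcp_pos: [0.5797, 0.1647, 0.0791]
ee_rot: [[-0.904, -0.427, 0.001], [-0.427, 0.904, -0.0], [-0.0, -0.0, -1.0]]
wrist_force: [2.1, -2.5, 1.2]
gripper_width: 0.496
gripper_force: 30.0
-96.02312468864642 [-0.68190987 -0.41706954  0.02611996]
```

```bash
python3 -m jog '0.4 0 0 0 -10;0.4 0 0 -0.4 -10;0.4 0 0 -0.4 -10;0.4 0 0 0 0';python3 -c "
from station import r
print(r.sense()['joints'][5],r.sense()['moment'])"; python3 -m jog '0.4 0 0 -0.4 -7;0.4 0 0 0 0';python3 -c "
from station import r
print(r.sense()['joints'][5],r.sense()['moment'])"; python3 -m jog '0.4 0 0 0 -6;0.4 0 0 0 0';python3 -c "
from station import r
print(r.sense()['joints'][5],r.sense()['moment'])"
```

```text
time_s: 17.32
tcp_pos: [0.5792, 0.1651, 0.0779]
ee_rot: [[-0.997, 0.081, -0.0], [0.081, 0.997, 0.0], [0.0, 0.0, -1.0]]
wrist_force: [0.9, -0.6, -0.0]
gripper_width: 0.497
gripper_force: 30.0
-125.90226447182826 [-0.22121543 -0.15651968 -0.01519102]
time_s: 17.58
tcp_pos: [0.5793, 0.1652, 0.0776]
ee_rot: [[-0.98, 0.2, -0.0], [0.2, 0.98, 0.0], [0.0, 0.0, -1.0]]
wrist_force: [0.5, -0.5, 1.1]
gripper_width: 0.5
gripper_force: 30.0
-132.79969725470662 [-0.15733836 -0.09305008 -0.00067082]
time_s: 17.82
tcp_pos: [0.5798, 0.1653, 0.0776]
ee_rot: [[-0.954, 0.299, 0.001], [0.299, 0.954, 0.0], [-0.001, 0.001, -1.0]]
wrist_force: [1.1, -0.7, -1.3]
gripper_width: 0.498
gripper_force: 30.0
-138.71963494073984 [-0.19126841 -0.65248562  0.38568357]
```

```bash
python3 -m jog '0.4 0 0 0 -4;0.4 0 0 0 0;0.7 0 0 0 0;0.7 0 0 0 0;0.7 0 0 0 0'; python3 -m jog '0.7 0 0 30 0;0.7 0 0 50 0;0.7 0 0 50 0;0.7 0 -20 30 0;0.7 -5 -50 0 0';python3 -m jog '1 -10 -55 0 0;1 -15 -55 0 0;1 -20 -55 0 0;1 -25 -55 0 0;1 -25 -55 0 0';python3 -m jog '1 -25 -55 0 0;1 -25 -55 0 0;1 -25 -55 0 0;1 0 0 0 0;1 0 0 0 0'
python3 - <<'E'
from station import r
from h import *
t=r.capture("top");S=r.capture("scene");pickle.dump((t,S),open("c4.pkl","wb"))
I=np.zeros((600,800,3),np.uint8)
I[:,:400]=cv2.resize(S["pixels"][225:345,285:385],(400,600),interpolation=3)
I[:300,400:]=cv2.resize(t["pixels"][200:310,240:387],(400,300),interpolation=3)
I[300:,400:]=cv2.resize(S["pixels"],(400,300))
cv2.imwrite("pics/m4.png",I[:,:,::-1])
E
```

```text
time_s: 18.45
tcp_pos: [0.5793, 0.1649, 0.0776]
ee_rot: [[-0.929, 0.37, -0.0], [0.37, 0.929, 0.0], [0.0, 0.0, -1.0]]
wrist_force: [0.1, 0.2, 0.5]
gripper_width: 0.685
gripper_force: 0.0
time_s: 19.08
tcp_pos: [0.5758, 0.0961, 0.2405]
ee_rot: [[-0.93, 0.367, 0.006], [0.367, 0.93, 0.002], [-0.005, 0.004, -1.0]]
wrist_force: [0.6, -0.3, 0.2]
gripper_width: 0.705
gripper_force: 0.0
time_s: 19.7
tcp_pos: [0.4783, -0.1816, 0.2378]
ee_rot: [[-0.929, 0.37, 0.0], [0.37, 0.929, -0.0], [-0.0, 0.0, -1.0]]
wrist_force: [0.9, -0.6, 0.2]
gripper_width: 0.998
gripper_force: 0.0
time_s: 20.32
tcp_pos: [0.4041, -0.345, 0.2375]
ee_rot: [[-0.929, 0.371, -0.0], [0.371, 0.929, 0.0], [0.0, 0.0, -1.0]]
wrist_force: [0.9, 0.2, -0.1]
gripper_width: 0.997
gripper_force: 0.0
```

View pics/m4.png

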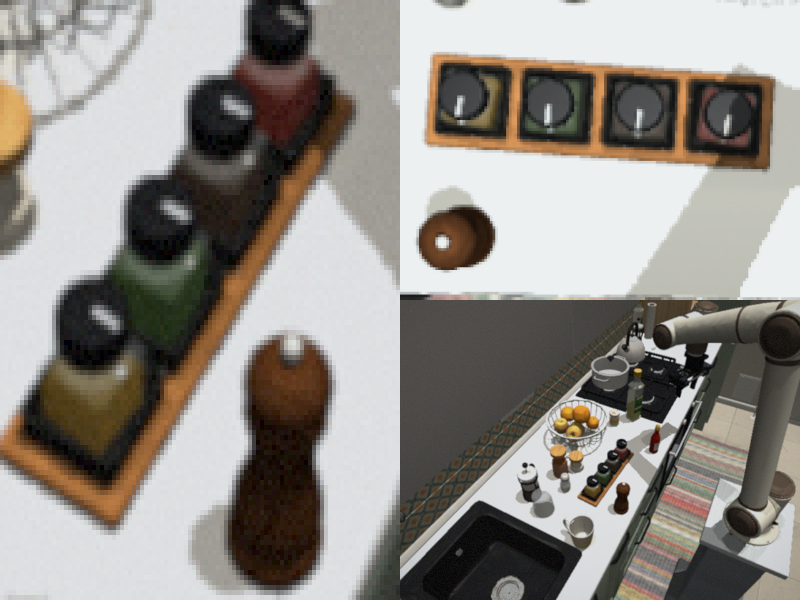

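All four bars now point to their dots, all the jars are seated, and the bystanders haven't moved.

```bash
python3 -c "
from station import r
print(r.finish_job())"
```

```text
the job is handed in; nothing more can be done
None
```

The red jar is back down in the empty cup, the red and yellow lids were screwed to their stops, the green and brown lids already looked tight in the images, and the job was handed in at about 20 s of the 61 s limit; no verdict came back.

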